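# Try the clamp screws in their gauge nuts and rack the free-running ones

### The job

Three pole-clamp thumb screws stand in the gauge block, each started in a square gauge nut: try every one by turning its head about a quarter turn clockwise (seen from above), and leave it turned as far as it went. Those that turn freely go, nut and all, upright into the round pockets of the grey rack, filling pocket 1 (one pip) first and then pocket 2; a screw that binds stays standing in its socket in the gauge block. Leave the tape roll, the spare clamp, the screwdriver and the wrench lying where they are.

Things in the scene. Friction and masses are not known exactly. Their poses are not given: they have to be found in the camera images.
- head_a (a point): Thumb screw: black round head 36 mm wide, 18 mm thick; 16 mm steel stud, 20 mm showing, in a steel nut 24 mm square and tall that stays on it. Point: centre of the head, z up the axis; nut underside 53 mm below. A 5 mm high steel pointer rib on top runs from middle to rim along the point's x. About 0.12 kg. Grip the head lightly (20 to 40 N), so that the fingers slip round a binding one.
- screw_a (a joint): Turn of head_a in its nut (rad), growing clockwise seen from above. Starts between -0.15 and 0.05; stays where it is left. A good screw turns freely (0.03 N m) past half a turn; a bad one starts as freely but binds hard at 0.2. Good and bad look alike; which are bad must be found by turning.
- head_b (a point): Thumb screw: black round head 36 mm wide, 18 mm thick; 16 mm steel stud, 20 mm showing, in a steel nut 24 mm square and tall that stays on it. Point: centre of the head, z up the axis; nut underside 53 mm below. A 5 mm high steel pointer rib on top runs from middle to rim along the point's x. About 0.12 kg. Grip the head lightly (20 to 40 N), so that the fingers slip round a binding one.
- screw_b (a joint): Turn of head_b in its nut (rad), growing clockwise seen from above. Starts between -0.15 and 0.05; stays where it is left. A good screw turns freely (0.03 N m) past half a turn; a bad one starts as freely but binds hard at 0.2. Good and bad look alike; which are bad must be found by turning.
- head_c (a point): Thumb screw: black round head 36 mm wide, 18 mm thick; 16 mm steel stud, 20 mm showing, in a steel nut 24 mm square and tall that stays on it. Point: centre of the head, z up the axis; nut underside 53 mm below. A 5 mm high steel pointer rib on top runs from middle to rim along the point's x. About 0.12 kg. Grip the head lightly (20 to 40 N), so that the fingers slip round a binding one.
- screw_c (a joint): Turn of head_c in its nut (rad), growing clockwise seen from above. Starts between -0.15 and 0.05; stays where it is left. A good screw turns freely (0.03 N m) past half a turn; a bad one starts as freely but binds hard at 0.2. Good and bad look alike; which are bad must be found by turning.
- gauge: Fixed steel gauge block, 70 x 250 x 45 mm, origin at the centre of its underside, long along its y; three square sockets in its top, 25.5 mm wide, 18 mm deep, at y = +85, 0, -85 mm, hold the nuts from turning (lift straight out). Heads of screws standing in it are centred 80 mm above the table. Which screw is in which socket varies.
- rack: Fixed grey plastic rack, 85 x 250 x 25 mm, origin at the centre of its underside, long along its y; three round pockets 44 mm wide, 15 mm deep, 78 mm apart along y. A nut fits in at any yaw; the head is then centred 53 mm above the pocket's floor. Rack and gauge block may swap sides of the table.
- rack_p1 (a point): Pocket 1 of the rack, at the rack's +y end, marked by 1 white pip on the rack's top beside it, on the side towards the robot. The point is the centre of the pocket's floor, 10 mm above the table.
- rack_p2 (a point): Pocket 2 of the rack, in the middle, marked by 2 white pips on the rack's top beside it, on the side towards the robot. The point is the centre of the pocket's floor, 10 mm above the table.
- rack_p3 (a point): Pocket 3 of the rack, at the rack's -y end, marked by 3 white pips on the rack's top beside it, on the side towards the robot. The point is the centre of the pocket's floor, 10 mm above the table.
- tape: Bystander: roll of tape, 68 mm across, 24 mm high, lying flat; to be left alone.
- clamp: Bystander: spare aluminium pole clamp, 50 x 43 x 30 mm; to be left alone.
- driver: Bystander: screwdriver lying down, 190 mm long; to be left alone.
- spanner: Bystander: wrench lying down, 160 mm long; to be left alone.
There are look-alikes about, which are no part of the job. What is shaped like the part that bears head_a but pink is not meant.

How it is judged:
On the way, in this order (a step that is already met when the one before it is completed fails the run):
1. a screw that has been turned freely (past 0.9 rad) stands upright in pocket 1 of the rack (((horizontal distance between head_a and rack_p1 below 0.012 m and z of head_a in the frame of rack_p1 between 0.045 and 0.06 m and angle between head_a's own z axis and vertical below 0.2 rad and value of joint screw_a above 0.9 rad) or (horizontal distance between head_b and rack_p1 below 0.012 m and z of head_b in the frame of rack_p1 between 0.045 and 0.06 m and angle between head_b's own z axis and vertical below 0.2 rad and value of joint screw_b above 0.9 rad) or (horizontal distance between head_c and rack_p1 below 0.012 m and z of head_c in the frame of rack_p1 between 0.045 and 0.06 m and angle between head_c's own z axis and vertical below 0.2 rad and value of joint screw_c above 0.9 rad))), for 0.2 s.
2. a screw that has been turned freely (past 0.9 rad) stands upright in pocket 2 of the rack (((horizontal distance between head_a and rack_p2 below 0.012 m and z of head_a in the frame of rack_p2 between 0.045 and 0.06 m and angle between head_a's own z axis and vertical below 0.2 rad and value of joint screw_a above 0.9 rad) or (horizontal distance between head_b and rack_p2 below 0.012 m and z of head_b in the frame of rack_p2 between 0.045 and 0.06 m and angle between head_b's own z axis and vertical below 0.2 rad and value of joint screw_b above 0.9 rad) or (horizontal distance between head_c and rack_p2 below 0.012 m and z of head_c in the frame of rack_p2 between 0.045 and 0.06 m and angle between head_c's own z axis and vertical below 0.2 rad and value of joint screw_c above 0.9 rad))), for 0.2 s.
At the end, for the whole second after the job is handed in: Two screws, heads turned past 0.9 rad, stand upright (0.2 rad) on the floors of rack pockets 1 and 2, axis within 12 mm of the pocket's centre; the third, binding one has been tried too (turned past 0.12 rad) and stands upright in its socket, head within 12 mm of where it began (((horizontal distance between head_a and rack_p1 below 0.012 m and z of head_a in the frame of rack_p1 between 0.045 and 0.06 m and angle between each of head_a, head_b, head_c's own z axis and vertical below 0.2 rad and value of joint each of screw_a, screw_b above 0.9 rad and horizontal distance between head_b and rack_p2 below 0.012 m and z of head_b in the frame of rack_p2 between 0.045 and 0.06 m and distance of head_c from where it was at the start of the episode below 0.012 m and value of joint screw_c above 0.12 rad) or (horizontal distance between head_a and rack_p1 below 0.012 m and z of head_a in the frame of rack_p1 between 0.045 and 0.06 m and angle between each of head_a, head_c, head_b's own z axis and vertical below 0.2 rad and value of joint each of screw_a, screw_c above 0.9 rad and horizontal distance between head_c and rack_p2 below 0.012 m and z of head_c in the frame of rack_p2 between 0.045 and 0.06 m and distance of head_b from where it was at the start of the episode below 0.012 m and value of joint screw_b above 0.12 rad) or (horizontal distance between head_b and rack_p1 below 0.012 m and z of head_b in the frame of rack_p1 between 0.045 and 0.06 m and angle between each of head_b, head_a, head_c's own z axis and vertical below 0.2 rad and value of joint each of screw_b, screw_a above 0.9 rad and horizontal distance between head_a and rack_p2 below 0.012 m and z of head_a in the frame of rack_p2 between 0.045 and 0.06 m and distance of head_c from where it was at the start of the episode below 0.012 m and value of joint screw_c above 0.12 rad) or (horizontal distance between head_b and rack_p1 below 0.012 m and z of head_b in the frame of rack_p1 between 0.045 and 0.06 m and angle between each of head_b, head_c, head_a's own z axis and vertical below 0.2 rad and value of joint each of screw_b, screw_c above 0.9 rad and horizontal distance between head_c and rack_p2 below 0.012 m and z of head_c in the frame of rack_p2 between 0.045 and 0.06 m and distance of head_a from where it was at the start of the episode below 0.012 m and value of joint screw_a above 0.12 rad) or (horizontal distance between head_c and rack_p1 below 0.012 m and z of head_c in the frame of rack_p1 between 0.045 and 0.06 m and angle between each of head_c, head_a, head_b's own z axis and vertical below 0.2 rad and value of joint each of screw_c, screw_a above 0.9 rad and horizontal distance between head_a and rack_p2 below 0.012 m and z of head_a in the frame of rack_p2 between 0.045 and 0.06 m and distance of head_b from where it was at the start of the episode below 0.012 m and value of joint screw_b above 0.12 rad) or (horizontal distance between head_c and rack_p1 below 0.012 m and z of head_c in the frame of rack_p1 between 0.045 and 0.06 m and angle between each of head_c, head_b, head_a's own z axis and vertical below 0.2 rad and value of joint each of screw_c, screw_b above 0.9 rad and horizontal distance between head_b and rack_p2 below 0.012 m and z of head_b in the frame of rack_p2 between 0.045 and 0.06 m and distance of head_a from where it was at the start of the episode below 0.012 m and value of joint screw_a above 0.12 rad))); the robot touches nothing.
It fails at once if the tape roll, spare clamp, screwdriver or wrench is moved more than 30 mm (distance of any of tape, clamp, driver, spanner from where it was at the start of the episode above 0.03 m).
It also fails if it takes over 72 s, if anything falls off the work surface, if the arm or the gripper's body presses on something with over 40 N, if the wrist force passes 120 N, or if a joint passes its speed limit or range.

### The arm

A 6-joint arm with a two-finger parallel gripper is mounted at the origin on the work surface. World frame = base frame: x ahead of the robot, y to its left, z up, the work surface at z = 0. Lengths are in m, angles in rad, forces in N, time in s.
With the tool pointing down it reaches from about 0.425 to 0.95 m from the base axis. Payload 3.5 kg.
Tool frame: the origin (TCP) lies at the very end of the fingers, on their centre line; the grasp point (between the pads) lies 19 mm behind it; x points along the fingers, z is the direction in which the jaws open and shut, and the axes are right-handed (so a half turn about x gives the same grasp; the last joint's range is limited). The gripper opens to 85 mm and grips with 20 to 120 N. Pads are 22 mm wide; open, the fingers measure 114 mm over their backs; the gripper's body (76 mm by 85 mm) begins 54 mm behind the grasp point. The pads swing forward as they close: fully open they stand 13 mm farther back than shut.
Start: joints at [0.961, 0.286, 1.577, -0, 1.279, -0.15], TCP at [0.3, 0.605, 0.231] pointing down, gripper open.
Joint ranges: [-2.77, 2.77], [-0.9, 2.22], [0.21, 2.48], [-1.53, 4.67], [0.24, 2.81], [-2.84, 2.84]. Speed limits (rad/s): [2.79, 2.79, 3.14, 3.14, 3.14, 3.14].

### API

Orientations are given as [roll, pitch, yaw] about the fixed x, y, z axes, in that order (R = Rz(yaw) Ry(pitch) Rx(roll)).
In Python, from workcell import env gives the robot as it stands.
- The arm moves only by the shell command python3 -m jog 'ROWS' [FORCE]. ROWS is JSON, a list of rows, each a list of 3 entries, a list of its own where there are three numbers: the gripper's target within -1 to 1 (fully open at 1, half-way at 0, shut at -1), then the shift along the tool's x, y, z in cm, then the turn about the tool's x in degrees. In form: [[gripper, [dx, dy, dz], turn], ...]. A call has 1 to 20 rows; each row shifts and turns the commanded pose from where the row before left it, along the tool's axes as they then stand; what a row does not reach is not made up. A row lasts 1/8 s, in which the tool goes at most 62.5 mm and 10.7 degrees, less where a joint would pass 70% of its speed; a pose out of reach is approached as far as the arm can. A call is refused whole if a number of a shift passes 6.25 or a number of a turn 10.7, either way. A call with a gripper value outside its range is refused whole. The fingers move at their own pace and stop on an object; FORCE is the grip in N (left out, the last holds). Time passes only in rows, so rows that do not move let the fingers close. It gives the time, the measured TCP pose, the force and the opening at its end, in the units of the state.
- env.get_state(): the state, without advancing time (a new reading comes with each control period).
- env.capture(name): name is "scene" or "top" or "wrist"; returns (picture, depth): 384x512x3 uint8, red, green, blue; 384x512 float32, m along the optical axis (not along the pixel's ray), 0 where there is no reading.
- env.get_calibration(name): a dict with "camera_matrix" (3x3 intrinsics, pixels), "xyz" and "rotation" of the camera in the world; the wrist camera has in their place "T_tool_cam" (4x4, takes a point from camera to tool coordinates, whose origin is the TCP and whose axes are the tool frame's). Camera axes: x right, y down, z forward; pixel columns grow to the right and rows downward; lengths in m; the calibration is good to about 2 mm. A picture is of the moment at which its call begins: read the wrist's pose just before it. get_calibration takes no time and is no camera call.
- env.hand_in(): hands the job in, once; it reports no verdict.
The state is a dict: "t": time; "joint_pos": joint angles; "qvel": joint speeds; "joint_efforts": joint torques, N m; "position": TCP position; "ee_rot": TCP orientation; "wrist_force": force on the tool from outside, world axes, zero at the start; "moment": the same for the moment, N m; "width": finger opening in m.
Only numpy, scipy, OpenCV 4.12 (cv2) and the standard library are available. Lean on these libraries where they do the work, as an engineer would, in place of code of your own. Each camera call takes 0.05 s, during which the arm holds its last target.

## Working session

There is one attempt and no reset: what is moved stays moved. The work goes in short steps, Python scripts to look and compute and a shell command to move; the robot and the scene stay as the last step left them, time stands still between calls to the robot, and variables do not carry over. Pictures are saved under pics/ and viewed, and the job is handed in when it is done.

```bash
mkdir -p pics; ls
python3 - <<'E'
from workcell import env
import cv2,numpy as np
s=env.get_state();print({k:np.round(v,3) for k,v in s.items()})
for n in("scene","top","wrist"):
    p,d=env.capture(n);cv2.imwrite(f"pics/{n}0.png",p[:,:,::-1]);np.savez(f"{n}0.npz",p=p,d=d)
    print(n,{k:np.round(v,4).tolist() for k,v in env.get_calibration(n).items()})
E
```

```text
pics
{'t': np.float64(0.0), 'joint_pos': array([ 0.961,  0.287,  1.578, -0.   ,  1.279, -0.15 ]), 'qvel': array([-0.001,  0.   , -0.001,  0.   ,  0.   , -0.   ]), 'joint_efforts': array([ 1.0000e-03, -4.0599e+01, -2.9262e+01, -0.0000e+00,  6.0000e-03,
        0.0000e+00]), 'position': array([0.299, 0.604, 0.23 ]), 'ee_rot': array([ 2.994,  1.568, -2.178]), 'wrist_force': array([-0.483, -0.602, -0.098]), 'moment': array([ 0.036,  0.009, -0.007]), 'width': np.float64(0.086)}
scene {'camera_matrix': [[360.4277, 0.0, 256.9916], [0.0, 360.4277, 193.3545], [0.0, 0.0, 1.0]], 'xyz': [0.9358, -0.3047, 0.6316], 'rotation': [-2.3438, 0.0199, 0.9992]}
top {'camera_matrix': [[387.2676, 0.0, 249.3978], [0.0, 387.2676, 186.4289], [0.0, 0.0, 1.0]], 'xyz': [0.3013, -0.0124, 1.0886], 'rotation': [-2.9935, -0.002, -1.5788]}
wrist {'camera_matrix': [[288.9352, 0.0, 256.0292], [0.0, 288.9352, 190.8539], [0.0, 0.0, 1.0]], 'T_tool_cam': [[-0.001, -0.3158, 0.9488, -0.1428], [0.0, -0.9488, -0.3158, 0.0803], [1.0, -0.0003, 0.001, 0.0002], [0.0, 0.0, 0.0, 1.0]]}
```

View pics/scene0.png

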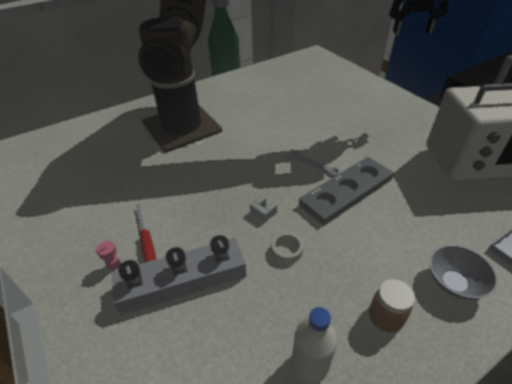

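View pics/top0.png

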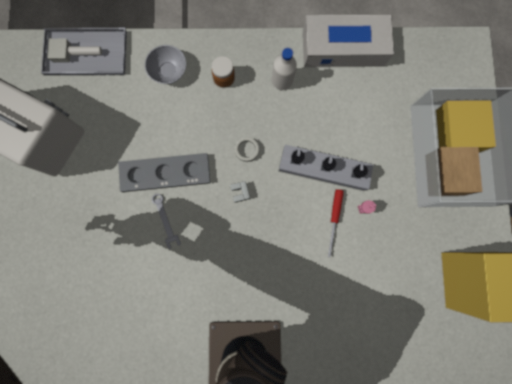

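View pics/wrist0.png

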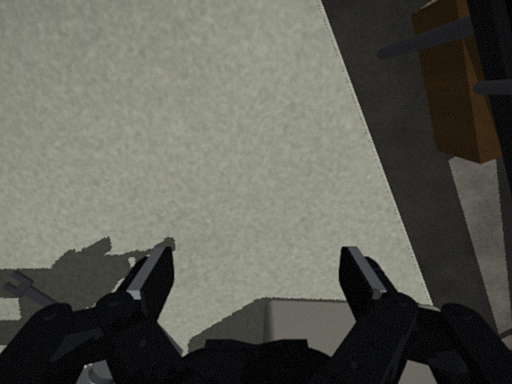

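The top view shows three black-headed screws in the gauge block at about (298,156), (329,162) and (360,171). The one look-alike is the pink screw at (368,207), which I exclude. Pips should be visible beside the rack pockets. Next I'll crop and measure.

```bash
cat > h.py <<'E'
import numpy as np,cv2
from workcell import env
from scipy.spatial.transform import Rotation as R
def cam(n,st=None):
    c=env.get_calibration(n);K=np.array(c["camera_matrix"])
    if n!="wrist": T=np.eye(4);T[:3,:3]=R.from_euler("xyz",c["rotation"]).as_matrix();T[:3,3]=c["xyz"]
    else:
        A=np.eye(4);A[:3,:3]=R.from_euler("xyz",st["ee_rot"]).as_matrix();A[:3,3]=st["position"];T=A@np.array(c["T_tool_cam"])
    return K,T
def cloud(d,K,T):
    v,u=np.mgrid[:d.shape[0],:d.shape[1]]
    P=np.stack([(u-K[0,2])/K[0,0]*d,(v-K[1,2])/K[1,1]*d,d],-1)
    return P@T[:3,:3].T+T[:3,3]
def ray(u,v,z,K,T):
    r=T[:3,:3]@np.array([(u-K[0,2])/K[0,0],(v-K[1,2])/K[1,1],1]);return T[:3,3]+r*(z-T[2,3])/r[2]
def proj(p,K,T):
    q=T[:3,:3].T@(np.array(p)-T[:3,3]);return (K@q)[:2]/q[2]
E
python3 - <<'E'
from h import *
z=np.load("top0.npz");p,d=z["p"],z["d"];K,T=cam("top");P=cloud(d,K,T)
Z=P[...,2]
print("table z",np.median(Z[220:300,60:120]))
reg=np.zeros(Z.shape,bool);reg[135:200,270:385]=1
m=reg&(Z>.07)&(Z<.11)
n,l,s,c=cv2.connectedComponentsWithStats(m.astype(np.uint8))
for i in range(1,n):
    if s[i,4]>20: q=P[l==i];print("head",s[i],c[i],np.round(q.mean(0),4),np.round(np.median(q,0),4), np.round(cv2.minEnclosingCircle((q[:,:2]*1000).astype(np.float32)),1) if 0 else '')
for nm,rg,lo,hi in(("gauge",(slice(135,200),slice(270,385)),.035,.055),("rack",(slice(145,200),slice(105,220)),.018,.032)):
    reg=np.zeros(Z.shape,bool);reg[rg]=1
    q=P[reg&(Z>lo)&(Z<hi)];r=cv2.minAreaRect((q[:,:2]*1000).astype(np.float32));print(nm,np.round(r[0],1),np.round(r[1],1),r[2],len(q),q[:,2].mean())
a=cv2.resize(p[130:200,265:390],None,fx=6,fy=6,interpolation=cv2.INTER_CUBIC);cv2.imwrite("pics/ga.png",a[...,::-1])
a=cv2.resize(p[145:215,110:215],None,fx=6,fy=6,interpolation=cv2.INTER_CUBIC);cv2.imwrite("pics/ra.png",a[...,::-1])
E
```

```text
table z 0.00019443759260795446
head [291 149  14  15 158] [297.58227848 156.25949367] [ 0.5302 -0.1435  0.0883] [ 0.5305 -0.144   0.0887] 
head [322 157  15  14 160] [328.775   163.41875] [ 0.5102 -0.2253  0.0883] [ 0.5108 -0.2254  0.089 ] 
head [353 164  15  14 162] [360.27777778 170.59259259] [ 0.4905 -0.3075  0.0879] [ 0.4898 -0.3073  0.0884] 
gauge [ 511.8 -227.2] [250.8  71.6] 76.232177734375 1855 0.044834880415372785
rack [503.7 224.3] [ 86.4 250.7] 5.22247838973999 2181 0.024940679701727277
```

```bash
sleep 1
```

```text
(no output)
```

View pics/ga.png

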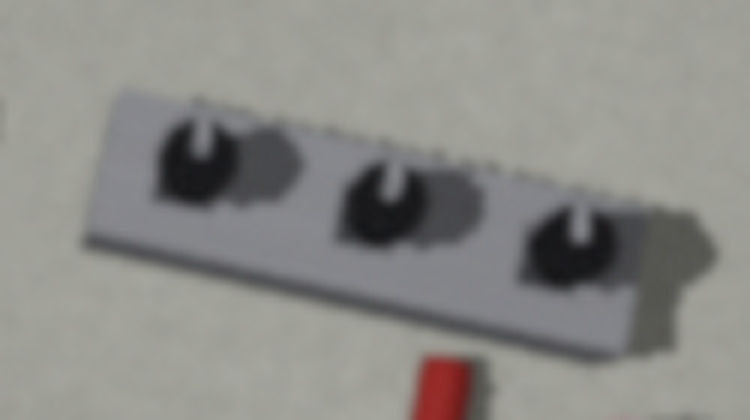

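View pics/ra.png

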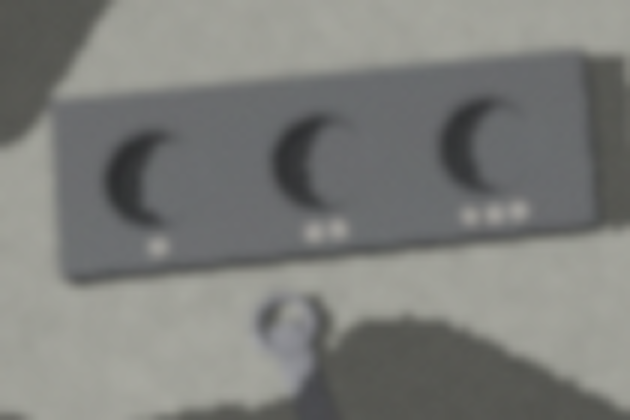

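The crops confirm three black heads, with their ribs pointing along about +x. Rack pips read 1, 2, 3 from left (+y) to right. The pink screw isn't in the block. Next, the tool axes and the first move.

```bash
cat >> h.py <<'E'
def delta(tgt,head=None):
    """tool-axis shift (cm) to TCP target; turn (deg, + = clockwise) to bring jaw line to heading (deg world)"""
    s=env.get_state();M=R.from_euler("xyz",s["ee_rot"]).as_matrix();
    d=M.T@(np.array(tgt)-s["position"])*100
    j=np.degrees(np.arctan2(M[1,2],M[0,2]))
    print("t",round(float(s["t"]),2),"pos",np.round(s["position"],4),"shift",np.round(d,2),"jaw heading",round(j,1),"tool y heading",round(float(np.degrees(np.arctan2(M[1,1],M[0,1]))),1),"j6",round(float(s["joint_pos"][5]),3),"w",round(float(s["width"]),4),end=" ")
    if head is not None: print("turn",round((j-head+90)%180-90,1))
    else: print()
E
python3 - <<'E'
from h import *
delta([.531,-.144,.23],-13.8)
E
```

```text
t 0.15 pos [0.2992 0.6045 0.2302] shift [  0.11 -53.99 -56.79] jaw heading 63.7 tool y heading 153.7 j6 -0.15 w 0.0851 turn 77.5
```

```bash
python3 -m jog '[[0.6,[0,-4,-4.2],0],[0.6,[0,-4,-4.2],0],[0.6,[0,-4,-4.2],0],[0.6,[0,-4,-4.2],0],[0.6,[0,-4,-4.2],0],[0.6,[0,-4,-4.2],0],[0.6,[0,-4,-4.2],0],[0.6,[0,-4,-4.2],0],[0.6,[0,-4,-4.2],0],[0.6,[0,-4,-4.2],0],[0.6,[0,-4,-4.2],0],[0.6,[0,-4,-4.2],0],[0.6,[0,-4,-4.2],0],[0.6,[1,-2,-2.2],0],[0.6,[2,0,0],8.2],[0.6,[2,0,0],8.2],[0.6,[1,0,0],8.2],[0.6,[0,0,0],8.2],[0.6,[0,0,0],0]]' 30
python3 - <<'E'
from h import *
st=env.get_state();p,d=env.capture("wrist");cv2.imwrite("pics/w1.png",p[...,::-1]);np.savez("w1.npz",p=p,d=d)
K,T=cam("wrist",st)
P=cloud(d,K,T);Z=P[...,2]
m=(Z>.075)&(Z<.1)&(P[...,0]>.46)&(P[...,0]<.57)&(P[...,1]>-.35)&(P[...,1]<-.1)&(d>0)
n,l,s,c=cv2.connectedComponentsWithStats(m.astype(np.uint8))
for i in range(1,n):
    if s[i,4]>40:
        q=P[l==i];t=q[(q[:,2]>.086)&(q[:,2]<.091)]
        r=cv2.minAreaRect((t[:,:2]*1000).astype(np.float32)) if len(t)>20 else None
        print(c[i],s[i,4],np.round(q.mean(0),4),q[:,2].max(),r)
delta([.531,-.144,.058],31)
E
```

```text
t: 2.52
position: [0.5311, -0.1436, 0.1709]
ee_rot: [2.164, 1.57, 2.704]
wrist_force: [-0.6, -1.1, 0.4]
width: 0.0685
[255.28922872 196.58776596] 1504 [ 0.5308 -0.1428  0.0888] 0.09569477386134592 ((531.1503295898438, -144.58412170410156), (35.20051574707031, 34.04771423339844), 78.26313781738281)
[199.83724832 257.76510067] 596 [ 0.5183 -0.2185  0.0872] 0.09557160179810523 ((520.6265258789062, -222.04779052734375), (14.35923957824707, 35.26875305175781), 26.925926208496094)
t 2.58 pos [ 0.5312 -0.1437  0.1712] shift [11.32 -0.02 -0.04] jaw heading 31.0 tool y heading 121.0 j6 -0.99 w 0.0685 turn -0.0
```

View pics/w1.png

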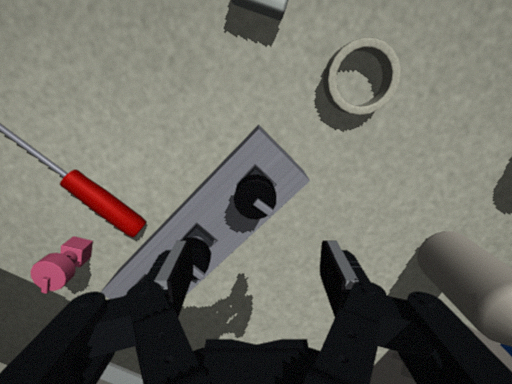

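The wrist view shows the head of the +y screw centred at (255,197), with its rib pointing to the lower right (262,208). It measures about (0.531,-0.1445). Descending to grip.

```bash
python3 -m jog '[[0.6,[4,0,0],0],[0.6,[4,0,0],0],[0.6,[2.3,0,0],0],[0.6,[1,0,0],0],[-1,[0,0,0],0],[-1,[0,0,0],0],[-1,[0,0,0],0],[-1,[0,0,0],0]]' 30
python3 - <<'E'
from h import *
delta([.531,-.1445,.058],31)
s=env.get_state();print(s["wrist_force"],s["moment"])
p,d=env.capture("wrist");cv2.imwrite("pics/w2.png",p[...,::-1])
E
```

```text
t: 3.58
position: [0.5323, -0.1442, 0.0597]
ee_rot: [-1.008, 1.568, -0.469]
wrist_force: [-0.3, 0.2, 3.9]
width: 0.0353
t 3.58 pos [ 0.5323 -0.1442  0.0597] shift [ 0.17  0.04 -0.13] jaw heading 30.9 tool y heading 120.9 j6 -0.987 w 0.0353 turn -0.1
[-0.32213331  0.15076133  3.86183312] [0.06530599 0.01598383 0.03133378]
```

View pics/w2.png

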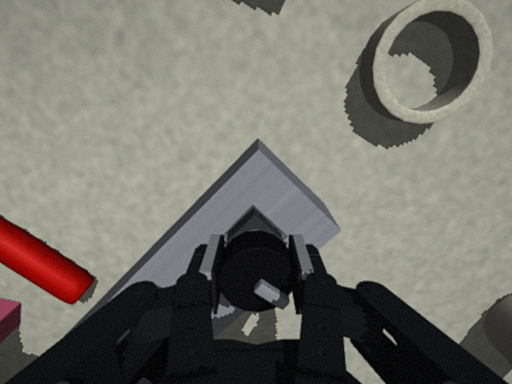

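Head gripped at width 0.0353, with the rib at about (270,292). Turning clockwise.

```bash
python3 -m jog '[[-1,[0,0,0],8],[-1,[0,0,0],8],[-1,[0,0,0],8],[-1,[0,0,0],8],[-1,[0,0,0],8]]' 30
python3 - <<'E'
from h import *
delta([.531,-.1445,.058],-59)
s=env.get_state();print(s["wrist_force"],s["moment"])
p,d=env.capture("wrist");cv2.imwrite("pics/w3.png",p[150:,...,::-1][:, 100:400])
E
python3 -m jog '[[-1,[0,0,0],8],[-1,[0,0,0],8],[-1,[0,0,0],8],[-1,[0,0,0],8],[-1,[0,0,0],9],[-1,[0,0,0],9],[-1,[0,0,0],0]]' 30
python3 - <<'E'
from h import *
delta([.531,-.1445,.058],-59)
s=env.get_state();print(s["wrist_force"],s["moment"])
p,d=env.capture("wrist");cv2.imwrite("pics/w4.png",p[150:,...,::-1][:,100:400])
E
```

```text
t: 4.25
position: [0.5316, -0.1442, 0.0593]
ee_rot: [-1.289, 1.569, -1.45]
wrist_force: [-1.1, -1.0, 3.9]
width: 0.0353
t 4.25 pos [ 0.5316 -0.1442  0.0593] shift [ 0.13 -0.04 -0.06] jaw heading -9.2 tool y heading 80.8 j6 -0.287 w 0.0353 turn 49.8
[-1.12597416 -0.98051678  3.90151735] [0.02914434 0.14804428 0.62883151]
t: 5.18
position: [0.5323, -0.1443, 0.0589]
ee_rot: [0.475, 1.568, -0.554]
wrist_force: [2.7, -0.8, 1.2]
width: 0.0351
t 5.17 pos [ 0.5323 -0.1443  0.0589] shift [ 0.09 -0.12 -0.06] jaw heading -59.0 tool y heading 31.0 j6 0.581 w 0.0351 turn 0.0
[ 2.66899714 -0.81903839  1.21446865] [-0.33044777 -0.2405701   0.16621651]
```

View pics/w4.png

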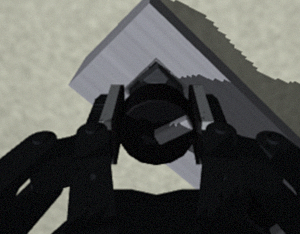

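```bash
python3 -m jog '[[0.5,[0,0,0],0],[0.5,[0,0,0],0],[0.5,[-4,0,0],0],[0.5,[-5,0,0],0],[0.5,[-2.5,0,0],0],[0.5,[0,0,0],0]]'
cat >> h.py <<'E'
def heads(name):
    st=env.get_state();p,d=env.capture("wrist");cv2.imwrite(f"pics/{name}.png",p[...,::-1])
    return p,*heads2(p,d,*cam("wrist",st))
def heads2(p,d,K,T):
    P=cloud(d,K,T);Z=P[...,2]
    m=(Z>.08)&(Z<.1)&(P[...,0]>.46)&(P[...,0]<.57)&(P[...,1]>-.35)&(P[...,1]<-.1)&(d>0)
    n,l,s,c=cv2.connectedComponentsWithStats(m.astype(np.uint8))
    for i in range(1,n):
        if s[i,4]>300:
            q=P[l==i];t=q[(q[:,2]>.086)&(q[:,2]<.0905)];(cx,cy),r=cv2.minEnclosingCircle((t[:,:2]*1000).astype(np.float32))
            b=(l==i)&(p.min(2)>80); rb=P[b]
            print("px",np.round(c[i]),s[i,4],"circle",round(cx,1),round(cy,1),round(r,1),end=" ")
            if len(rb)>8:
                v=rb.mean(0)[:2]*1000-[cx,cy];print("rib n",len(rb),"offset",np.round(v,1),"heading",round(float(np.degrees(np.arctan2(v[1],v[0]))),1))
            else: print()
    return P,K,T
E
python3 - <<'E'
from h import *
z=np.load("w1.npz");class_=0
K=cam("top")[0]
# before-turn view: pose as reported at t 2.58
st=dict(ee_rot=[2.164,1.57,2.704],position=[.5312,-.1437,.1712])
K,T=cam("wrist",st);heads2(z["p"],z["d"],K,T)
print("now");heads("w5")
delta([.531,-.1445,.058],-59)
E
```

```text
t: 5.98
position: [0.5325, -0.1442, 0.1756]
ee_rot: [0.635, 1.566, -0.397]
wrist_force: [-0.2, 0.2, -0.4]
width: 0.0643
px [255. 197.] 1452 circle 530.8 -143.8 18.0 rib n 156 offset [ 9.1 -0.2] heading -1.2
px [200. 260.] 526 circle 513.4 -224.4 17.6 rib n 82 offset [ 8.9 -3.9] heading -23.6
now
px [256. 196.] 1383 circle 532.2 -145.3 17.9 rib n 144 offset [ 6.6 -3.6] heading -28.7
px [310. 257.] 385 circle 508.3 -221.7 16.5 
t 6.03 pos [ 0.5313 -0.1436  0.1734] shift [11.54 -0.08  0.05] jaw heading -59.1 tool y heading 30.9 j6 0.583 w 0.0638 turn -0.1
```

View pics/w5.png

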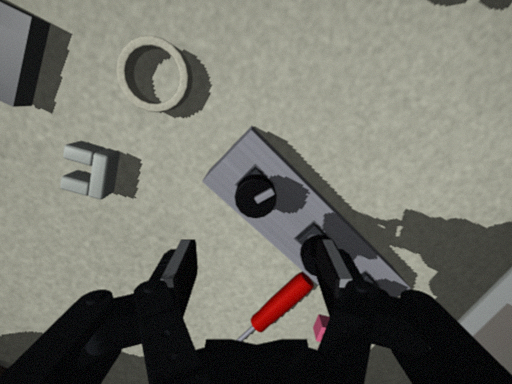

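The head moved only about 27° of 90°, and the moment reached 0.63 N m. So the +y screw binds and stays as it is. Next is the middle screw at about (0.5113,-0.227).

Run:
```python
from h import *
delta([.5113,-.227,.173],31)
```

```text
t 6.03 pos [ 0.5313 -0.1436  0.1734] shift [ 0.04 -6.    6.13] jaw heading -59.1 tool y heading 30.9 j6 0.583 w 0.0638 turn 89.9
```

```bash
python3 -m jog '[[0.6,[0,-3,3],0],[0.6,[0,-3,3.1],0],[0.6,[0,0,0],-10],[0.6,[0,0,0],-10],[0.6,[0,0,0],-10],[0.6,[0,0,0],-10],[0.6,[0,0,0],-10],[0.6,[0,0,0],-10],[0.6,[0,0,0],-10],[0.6,[0,0,0],-10],[0.6,[0,0,0],-10],[0.6,[0,0,0],0],[0.6,[0,0,0],0]]'
python3 - <<'E'
from h import *
heads("w6")
delta([.5113,-.227,.058],31)
E
```

```text
t: 7.65
position: [0.5105, -0.2264, 0.1718]
ee_rot: [1.993, 1.568, 2.529]
wrist_force: [-0.5, -1.3, 0.4]
width: 0.0686
px [333. 124.] 1786 circle 531.6 -144.8 17.9 rib n 200 offset [ 7.  -1.4] heading -11.2
px [256. 197.] 1431 circle 511.7 -227.3 17.9 rib n 153 offset [ 8.6 -1.2] heading -7.9
px [200. 260.] 553 circle 494.8 -308.3 17.2 rib n 106 offset [ 7.9 -1.8] heading -12.9
t 7.7 pos [ 0.5106 -0.2265  0.1722] shift [11.42 -0.1   0.04] jaw heading 30.7 tool y heading 120.7 j6 -1.136 w 0.0685 turn -0.3
```

View pics/w6.png

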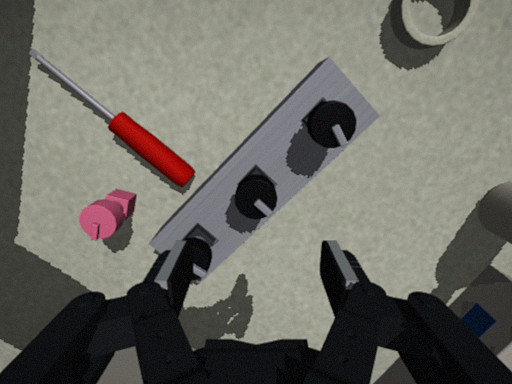

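```bash
cat >> h.py <<'E'
def rib(img,u,v,K,T,thr=90):
    """rib heading: bright pixels near (u,v), cast on z=.094, PCA, sign away from head centre"""
    m=np.zeros(img.shape[:2],np.uint8);cv2.circle(m,(int(u),int(v)),22,1,-1)
    g=((img.min(2)>thr)&(m>0)).astype(np.uint8)
    n,l,s,c=cv2.connectedComponentsWithStats(g)
    for i in range(1,n):
        if s[i,4]<30: continue
        ys,xs=np.where(l==i);w=np.array([ray(a,b,.094,K,T)[:2]*1000 for a,b in zip(xs,ys)])
        r=cv2.minAreaRect(w.astype(np.float32));a=np.linalg.svd(w-w.mean(0))[2][0]
        print("comp",s[i],"len",np.round(r[1],1),"axis heading",round(float(np.degrees(np.arctan2(a[1],a[0]))),1),"mean",np.round(w.mean(0),1))
E
python3 - <<'E'
from h import *
st=dict(ee_rot=[2.164,1.57,2.704],position=[.5312,-.1437,.1712]);K,T=cam("wrist",st)
print("w1 s1");rib(np.load("w1.npz")["p"],262,207,K,T)
st=dict(ee_rot=[.635,1.566,-.397],position=[.5313,-.1436,.1734]);K,T=cam("wrist",st)
im=cv2.imread("pics/w5.png")[...,::-1];print("w5 s1");rib(im,264,195,K,T)
st=env.get_state();K,T=cam("wrist",st);im=cv2.imread("pics/w6.png")[...,::-1]
print("w6 s1");rib(im,341,135,K,T);print("w6 s2");rib(im,263,208,K,T)
cv2.imwrite("pics/w6c.png",cv2.resize(im[80:240,180:380],None,fx=4,fy=4,interpolation=cv2.INTER_CUBIC)[...,::-1])
E
```

```text
w1 s1
comp [254 190  31  40 567] len [24.3 33.6] axis heading -84.0 mean [ 548.  -147.3]
w5 s1
comp [255 189  19  14 136] len [ 5.9 16.2] axis heading 151.2 mean [ 537.7 -148.6]
comp [264 209  16   9  54] len [ 3.9 13.1] axis heading 150.3 mean [ 528.1 -162.5]
w6 s1
comp [327 120  37  38 663] len [24.5 29.3] axis heading -103.9 mean [ 547.  -150.6]
w6 s2
comp [255 191  31  40 607] len [24.5 34.2] axis heading -84.9 mean [ 528.4 -230.8]
```

View pics/w6c.png

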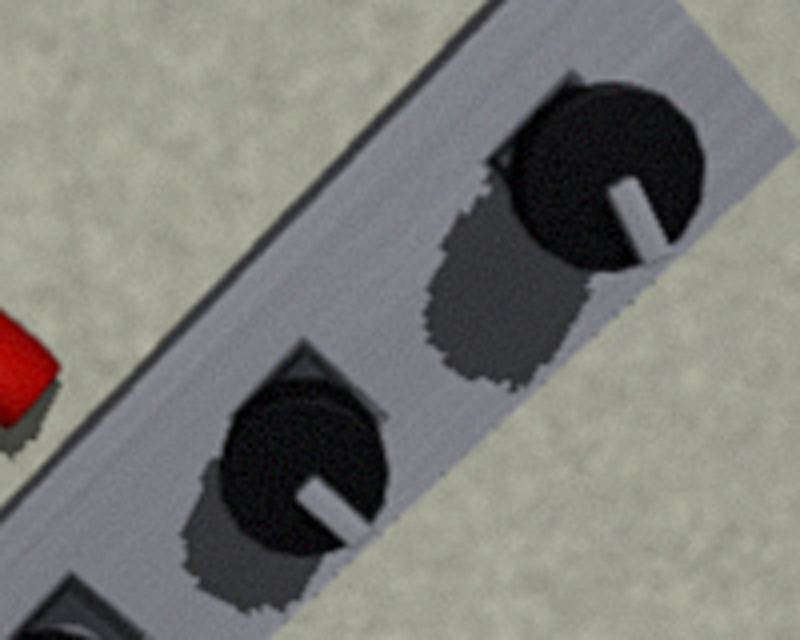

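Screw 1's rib now heads -29°, against about -1° before and a block yaw of -13.8°. It therefore sits at its 0.2 rad bind. Gripping the middle screw.

```bash
python3 -m jog '[[0.6,[4,-0.1,0],0],[0.6,[4,0,0],0],[0.6,[2.3,0,0],0],[0.6,[1.1,0,0],0],[-1,[0,0,0],0],[-1,[0,0,0],0],[-1,[0,0,0],0],[-1,[0,0,0],0],[-1,[0,0,0],8],[-1,[0,0,0],8],[-1,[0,0,0],8],[-1,[0,0,0],8],[-1,[0,0,0],8]]' 30
python3 - <<'E'
from h import *
delta([.5115,-.2272,.058],-59)
s=env.get_state();print(s["wrist_force"],s["moment"])
E
python3 -m jog '[[-1,[0,0,0],8],[-1,[0,0,0],8],[-1,[0,0,0],8],[-1,[0,0,0],8],[-1,[0,0,0],9],[-1,[0,0,0],9],[-1,[0,0,0],0]]' 30
python3 - <<'E'
from h import *
delta([.5115,-.2272,.058],-59)
s=env.get_state();print(s["wrist_force"],s["moment"])
p,d=env.capture("wrist");cv2.imwrite("pics/w7.png",p[150:,...,::-1][:,100:400])
E
```

```text
t: 9.32
position: [0.5119, -0.2286, 0.0605]
ee_rot: [-1.285, 1.569, -1.449]
wrist_force: [-2.5, -0.4, 4.0]
width: 0.0348
t 9.32 pos [ 0.5119 -0.2286  0.0605] shift [ 0.25  0.13 -0.06] jaw heading -9.4 tool y heading 80.6 j6 -0.436 w 0.0348 turn 49.6
[-2.45654009 -0.4170821   4.02086968] [-0.1872077   0.38045241  0.03628183]
t: 10.2
position: [0.5116, -0.2286, 0.0606]
ee_rot: [-0.811, 1.569, -1.841]
wrist_force: [-3.7, -1.2, 5.8]
width: 0.0348
t 10.2 pos [ 0.5116 -0.2286  0.0606] shift [ 0.26  0.06 -0.12] jaw heading -59.0 tool y heading 31.0 j6 0.431 w 0.0348 turn -0.0
[-3.66325352 -1.19356536  5.81575208] [-0.20403937  0.65366868 -0.06114233]
```

View pics/w7.png

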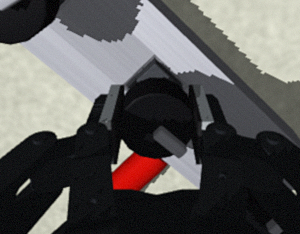

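The moment about z stayed around 0.04–0.06 N m and the rib kept its place relative to the jaws, so the middle screw is free and turned about 90°. Lifting straight out.

```bash
python3 -m jog '[[-1,[-1,0,0],0],[-1,[-1,0,0],0],[-1,[-2,0,0],0],[-1,[-3,0,0],0],[-1,[-3,0,0],0],[-1,[0,0,0],0]]' 35
python3 - <<'E'
from h import *
delta([.4966,.302,.16])
s=env.get_state();print(s["wrist_force"],s["moment"],s["joint_pos"])
p,d=env.capture("wrist");cv2.imwrite("pics/w8.png",p[...,::-1])
E
```

```text
t: 11.0
position: [0.5137, -0.2282, 0.1628]
ee_rot: [0.648, 1.564, -0.384]
wrist_force: [-0.6, -0.2, -1.3]
width: 0.0347
t 11.0 pos [ 0.5137 -0.2282  0.1628] shift [  0.13  25.75 -46.38] jaw heading -59.1 tool y heading 30.9 j6 0.432 w 0.0347 
[-0.62688428 -0.18251779 -1.2964243 ] [-0.01376993 -0.0470996   0.0086032 ] [-5.99216474e-01  1.02568180e-01  1.92087539e+00  1.64091468e-03
  1.11142945e+00  4.31735099e-01]
```

View pics/w8.png

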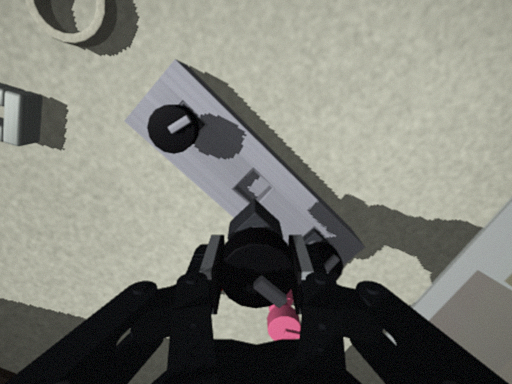

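Nut and screw are out: the middle socket at (253,187) is empty and the screw hangs upright in the jaws. Carrying it to pocket 1.

```bash
python3 -m jog '[[-1,[0,1.2,-2.1],0],[-1,[0,2.3,-4.2],0],[-1,[0,2.3,-4.2],0],[-1,[0,2.3,-4.2],0],[-1,[0,2.3,-4.2],0],[-1,[0,2.3,-4.2],0],[-1,[0,2.3,-4.2],0],[-1,[0,2.3,-4.2],0],[-1,[0,2.3,-4.2],0],[-1,[0,2.3,-4.2],0],[-1,[0,2.3,-4.2],0],[-1,[0,1.2,-2],0],[-1,[0,0,0],0],[-1,[0,0,0],0]]' 35
python3 - <<'E'
from h import *
delta([.4966,.302,.046])
st=env.get_state();p,d=env.capture("wrist");cv2.imwrite("pics/w9.png",p[...,::-1])
K,T=cam("wrist",st);P=cloud(d,K,T);Z=P[...,2]
for nm,x in (("p1",(.4966,.302,.025)),("p2",(.5037,.2243,.025)),("p3",(.5108,.1466,.025))): print(nm,np.round(proj(x,K,T)))
m=(Z>.018)&(Z<.032)&(P[...,0]>.4)&(P[...,0]<.6)&(P[...,1]>.05)&(P[...,1]<.4)
q=P[m];print(cv2.minAreaRect((q[:,:2]*1000).astype(np.float32)))
E
```

```text
t: 12.8
position: [0.4919, 0.298, 0.1579]
ee_rot: [-1.716, 1.568, -2.747]
wrist_force: [0.2, -0.5, -0.6]
width: 0.0346
t 12.8 pos [0.4919 0.298  0.1579] shift [11.19  0.64 -0.1 ] jaw heading -59.1 tool y heading 30.9 j6 1.4 w 0.0346 
p1 [255. 175.]
p2 [323. 207.]
p3 [387. 237.]
((504.5249328613281, 222.54647827148438), (85.43273162841797, 251.43597412109375), 5.36148738861084)
```

View pics/w9.png

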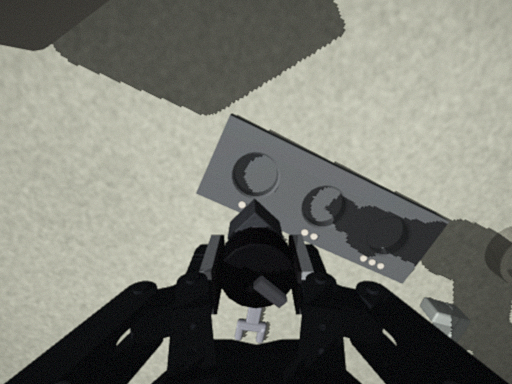

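Pocket 1 (one pip) is at (255,175), matching its projection. Lowering into it.

```bash
python3 -m jog '[[-1,[0,0.6,-0.1],0],[-1,[3,0,0],0],[-1,[3,0,0],0],[-1,[2.5,0,0],0],[-1,[1.3,0,0],0],[-1,[0.7,0,0],0],[-1,[0.5,0,0],0],[-1,[0.3,0,0],0],[-1,[0,0,0],0]]' 35
python3 - <<'E'
from h import *
delta([.4966,.302,.044])
s=env.get_state();print(s["wrist_force"],s["moment"])
E
```

```text
t: 13.98
position: [0.4981, 0.3023, 0.0467]
ee_rot: [1.371, 1.57, 0.339]
wrist_force: [-0.6, -0.3, -1.7]
width: 0.0349
t 13.97 pos [0.4981 0.3023 0.0467] shift [ 0.27 -0.15 -0.05] jaw heading -59.1 tool y heading 30.9 j6 1.404 w 0.0349 
[-0.63512882 -0.33892487 -1.66200953] [ 0.01339461 -0.05026136  0.01182315]
```

```bash
python3 -m jog '[[-1,[0.1,0,0],0],[-1,[0.1,0,0],0],[-1,[0.1,0,0],0],[-1,[0,0,0],0]]'
python3 - <<'E'
from h import *
delta([.4966,.302,.044])
s=env.get_state();print(s["wrist_force"],s["moment"])
E
```

```text
t: 14.48
position: [0.4981, 0.3023, 0.0437]
ee_rot: [1.569, 1.57, 0.536]
wrist_force: [-1.1, 0.2, 1.2]
width: 0.035
t 14.47 pos [0.4981 0.3023 0.0437] shift [-0.03 -0.15 -0.05] jaw heading -59.1 tool y heading 30.9 j6 1.404 w 0.035 
[-1.0554513   0.18312895  1.21481757] [ 0.00567141  0.07911294 -0.0165412 ]
```

The floor is touched (Fz went from -1.7 to +1.2 N). Releasing and rising.

```bash
python3 -m jog '[[0.3,[0,0,0],0],[0.3,[0,0,0],0],[0.3,[0,0,0],0],[0.5,[-3,0,0],0],[0.5,[-4,0,0],0],[0.5,[-5,0,0],0],[0.5,[0,0,0],0]]'
python3 - <<'E'
from h import *
delta([.4918,-.3095,.165],31)
st=env.get_state();p,d=env.capture("wrist");cv2.imwrite("pics/w10.png",p[...,::-1])
K,T=cam("wrist",st);P=cloud(d,K,T);Z=P[...,2]
m=(Z>.05)&(Z<.085)&(P[...,0]>.44)&(P[...,0]<.56)&(P[...,1]>.24)&(P[...,1]<.35)
q=P[m];print(len(q),np.round(np.percentile(q[:,2],[5,50,90]),4));t=q[q[:,2]>.069];print(cv2.minEnclosingCircle((t[:,:2]*1000).astype(np.float32)))
E
```

```text
t: 15.35
position: [0.501, 0.3035, 0.1692]
ee_rot: [1.405, 1.56, 0.372]
wrist_force: [-0.7, -0.7, -0.5]
width: 0.0644
t 15.35 pos [0.501  0.3035 0.1692] shift [  0.16 -32.24  52.15] jaw heading -59.1 tool y heading 30.9 j6 1.404 w 0.0644 turn 89.9
1350 [0.0628 0.072  0.0742]
((500.095458984375, 303.9543762207031), 17.95279312133789)
```

View pics/w10.png

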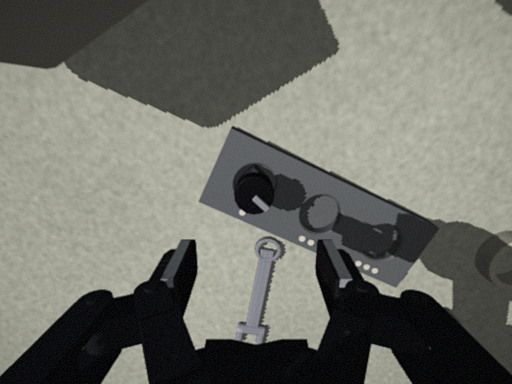

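Screw 2 stands upright in pocket 1: head at (255,190), top at 0.072 m, within about 4 mm of centre. Now the third screw.

```bash
python3 -m jog '[[0.6,[0,-1.7,2.5],0],[0.6,[0,-2.8,4.5],0],[0.6,[0,-2.8,4.5],0],[0.6,[0,-2.8,4.5],0],[0.6,[0,-2.8,4.5],0],[0.6,[0,-2.8,4.5],0],[0.6,[0,-2.8,4.5],0],[0.6,[0,-2.8,4.5],0],[0.6,[0,-2.8,4.5],0],[0.6,[0,-2.8,4.5],0],[0.6,[0,-2.8,4.5],0],[0.6,[0,-2.6,4.6],0]]'; python3 -m jog '[[0.6,[0,0,0],-10],[0.6,[0,0,0],-10],[0.6,[0,0,0],-10],[0.6,[0,0,0],-10],[0.6,[0,0,0],-10],[0.6,[0,0,0],-10],[0.6,[0,0,0],-10],[0.6,[0,0,0],-10],[0.6,[0,0,0],-10],[0.6,[0,0,0],0],[0.6,[0,0,0],0]]';  python3 - <<'E'
from h import *
heads("w11")
delta([.4916,-.3095,.060],31)
E
```

```text
t: 16.9
position: [0.4866, -0.3117, 0.1612]
ee_rot: [-2.897, 1.567, 2.354]
wrist_force: [0.9, 0.3, -0.9]
width: 0.0686
t: 18.27
position: [0.4874, -0.3103, 0.1622]
ee_rot: [1.861, 1.569, 2.397]
wrist_force: [0.0, -0.4, -0.3]
width: 0.068
px [435.  34.] 2780 circle 531.6 -145.2 18.2 rib n 234 offset [ 7.  -2.2] heading -17.2
px [260. 202.] 1538 circle 491.3 -309.9 17.9 rib n 159 offset [ 8.8 -0.4] heading -2.6
t 18.32 pos [ 0.4875 -0.3104  0.1625] shift [10.25 -0.14  0.4 ] jaw heading 30.7 tool y heading 120.7 j6 -1.279 w 0.0683 turn -0.3
```

View pics/w11.png

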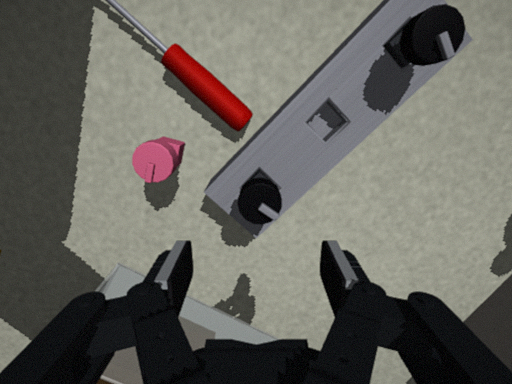

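The third screw's head is at (260,202), about (0.4913,-0.3098); the pink look-alike at (155,160) is clear of the jaws. Gripping and turning.

```bash
python3 -m jog '[[0.6,[3,-0.1,0.4],0],[0.6,[4,0,0],0],[0.6,[2.2,0,0],0],[0.6,[1.1,0,0],0],[-1,[0,0,0],0],[-1,[0,0,0],0],[-1,[0,0,0],0],[-1,[0,0,0],0],[-1,[0,0,0],8],[-1,[0,0,0],8],[-1,[0,0,0],8],[-1,[0,0,0],8],[-1,[0,0,0],8]]' 30
python3 - <<'E'
from h import *
delta([.4913,-.3098,.058],-59)
s=env.get_state();print(s["wrist_force"],s["moment"])
E
python3 -m jog '[[-1,[0,0,0],8],[-1,[0,0,0],8],[-1,[0,0,0],8],[-1,[0,0,0],8],[-1,[0,0,0],9],[-1,[0,0,0],9],[-1,[0,0,0],0]]' 30
python3 - <<'E'
from h import *
delta([.4913,-.3098,.058],-59)
s=env.get_state();print(s["wrist_force"],s["moment"])
p,d=env.capture("wrist");cv2.imwrite("pics/w12.png",p[150:,...,::-1][:,100:400])
E
```

```text
t: 19.95
position: [0.4922, -0.3105, 0.0615]
ee_rot: [-0.97, 1.568, -1.134]
wrist_force: [-1.2, -0.1, 2.7]
width: 0.0348
t 19.95 pos [ 0.4922 -0.3105  0.0615] shift [ 0.35  0.06 -0.1 ] jaw heading -9.4 tool y heading 80.6 j6 -0.572 w 0.0348 turn 49.6
[-1.21289024 -0.06550752  2.73238433] [-0.26882085  0.15956033  0.03732879]
t: 20.82
position: [0.4921, -0.3108, 0.0615]
ee_rot: [-0.215, 1.568, -1.245]
wrist_force: [-1.3, -2.4, 4.5]
width: 0.0352
t 20.82 pos [ 0.4921 -0.3108  0.0615] shift [ 0.35 -0.02 -0.13] jaw heading -59.0 tool y heading 31.0 j6 0.294 w 0.0352 turn -0.0
[-1.29143139 -2.41472905  4.49896735] [-0.53832665  0.37090079 -0.06124944]
```

View pics/w12.png

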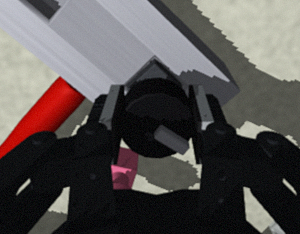

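It turned freely (Mz about 0.04–0.06 N m, rib carried round with the jaws). Lifting out and going to pocket 2.

```bash
python3 -m jog '[[-1,[-1,0,0],0],[-1,[-1,0,0],0],[-1,[-2,0,0],0],[-1,[-3,0,0],0],[-1,[-3,0,0],0],[-1,[0,0,0],0],[-1,[0,0,0],0]]' 35
python3 - <<'E'
from h import *
delta([.504,.2235,.16])
E
```

```text
t: 21.75
position: [0.4913, -0.3086, 0.1594]
ee_rot: [-3.139, 1.569, 2.113]
wrist_force: [-0.1, 0.9, -1.4]
width: 0.0347
t 21.75 pos [ 0.4913 -0.3086  0.1594] shift [ 3.000e-02  2.840e+01 -4.501e+01] jaw heading -59.1 tool y heading 30.9 j6 0.296 w 0.0347
```

```bash
python3 -m jog '[[-1,[0,1.4,-2.1],0],[-1,[0,2.6,-4.2],0],[-1,[0,2.6,-4.2],0],[-1,[0,2.6,-4.2],0],[-1,[0,2.6,-4.2],0],[-1,[0,2.6,-4.2],0],[-1,[0,2.6,-4.2],0],[-1,[0,2.6,-4.2],0],[-1,[0,2.6,-4.2],0],[-1,[0,2.6,-4.2],0],[-1,[0,2.4,-3.4],0],[-1,[0,1.2,-1.7],0],[-1,[0,0,0],0],[-1,[0,0,0],0]]' 35
python3 - <<'E'
from h import *
delta([.504,.2235,.048])
st=env.get_state();p,d=env.capture("wrist");cv2.imwrite("pics/w13.png",p[...,::-1])
K,T=cam("wrist",st)
for nm,x in (("p1",(.4966,.302,.025)),("p2",(.504,.2235,.025)),("p3",(.5108,.1466,.025))): print(nm,np.round(proj(x,K,T)))
E
```

```text
t: 23.5
position: [0.5043, 0.2217, 0.1597]
ee_rot: [-1.589, 1.569, -2.622]
wrist_force: [-0.1, -0.0, -1.2]
width: 0.0345
t 23.5 pos [0.5043 0.2217 0.1597] shift [11.17  0.09 -0.17] jaw heading -59.2 tool y heading 30.8 j6 1.263 w 0.0345 
p1 [180. 146.]
p2 [254. 180.]
p3 [321. 211.]
```

View pics/w13.png

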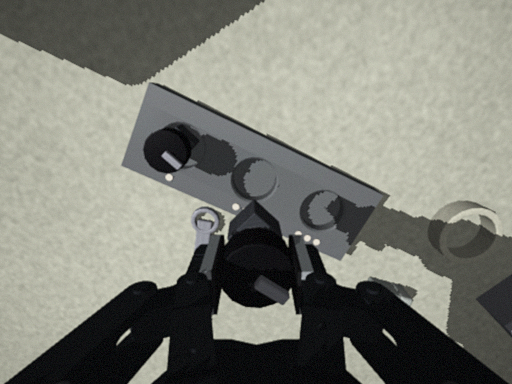

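Pocket 2 is at (254,180) as projected, with screw 2 standing in pocket 1 at (170,148). Lowering.

```bash
python3 -m jog '[[-1,[0,0.1,-0.15],0],[-1,[3,0,0],0],[-1,[3,0,0],0],[-1,[2.5,0,0],0],[-1,[1.3,0,0],0],[-1,[0.7,0,0],0],[-1,[0.5,0,0],0],[-1,[0.2,0,0],0],[-1,[0,0,0],0]]' 35
python3 - <<'E'
from h import *
delta([.504,.2235,.0445])
E
python3 -m jog '[[-1,[0.1,0,0],0],[-1,[0.1,0,0],0],[-1,[0,0,0],0]]'
```

```text
t: 24.68
position: [0.5052, 0.2244, 0.0488]
ee_rot: [1.236, 1.57, 0.204]
wrist_force: [0.5, 0.2, -0.6]
width: 0.035
t 24.68 pos [0.5052 0.2244 0.0488] shift [ 0.43 -0.15  0.01] jaw heading -59.1 tool y heading 30.9 j6 1.267 w 0.035 
t: 25.05
position: [0.5049, 0.2243, 0.0463]
ee_rot: [1.25, 1.571, 0.218]
wrist_force: [-0.5, 0.3, -0.6]
width: 0.0344
```

```bash
python3 -m jog '[[-1,[0.1,0,0],0],[-1,[0.1,0,0],0],[-1,[0,0,0],0]]'; python3 -m jog '[[0.2,[0,0,0],0],[0.2,[0,0,0],0],[0.2,[0,0,0],0],[0.3,[-3,0,0],0],[0.3,[-4,0,0],0],[0.3,[-6,0,0],0],[0.3,[-2,0,0],0],[0.3,[0,0,0],0],[0.3,[0,0,0],0]]'
python3 - <<'E'
from h import *
delta([.3,.5,.2])
st=env.get_state();p,d=env.capture("wrist");cv2.imwrite("pics/w14.png",p[...,::-1])
K,T=cam("wrist",st);P=cloud(d,K,T);Z=P[...,2]
for lo,hi in((.26,.35),(.185,.26)):
    m=(Z>.069)&(Z<.085)&(P[...,0]>.44)&(P[...,0]<.56)&(P[...,1]>lo)&(P[...,1]<hi)
    t=P[m];print(len(t),np.round(np.percentile(t[:,2],[5,50,90]),4),cv2.minEnclosingCircle((t[:,:2]*1000).astype(np.float32)))
E
```

```text
t: 25.42
position: [0.5051, 0.2243, 0.0446]
ee_rot: [1.47, 1.571, 0.437]
wrist_force: [-0.8, -0.3, 1.2]
width: 0.0347
t: 26.55
position: [0.5039, 0.224, 0.1926]
ee_rot: [-1.859, 1.568, -2.891]
wrist_force: [-0.2, -0.6, -0.3]
width: 0.0555
t 26.55 pos [0.5039 0.224  0.1926] shift [ -0.71  -3.35 -34.15] jaw heading -59.1 tool y heading 30.9 j6 1.267 w 0.0555 
1185 [0.0708 0.0722 0.0758] ((500.2279968261719, 303.96258544921875), 17.848459243774414)
1053 [0.0708 0.0721 0.0756] ((506.4336242675781, 225.97512817382812), 17.961761474609375)
```

View pics/w14.png

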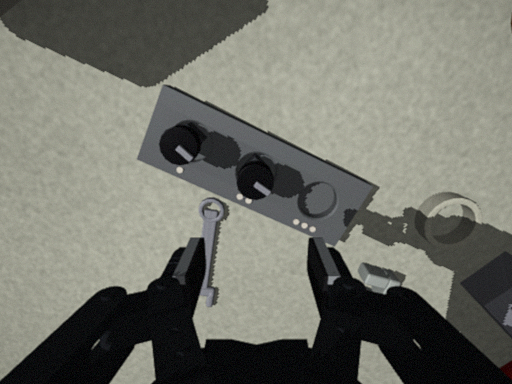

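Run:
```python
from h import *
p,d=env.capture("top");cv2.imwrite("pics/top1.png",p[...,::-1])
q=np.load("top0.npz")["p"]
print("mean diff near tape/clamp/driver/spanner",[round(float(np.abs(p[a:b,c:e].astype(int)-q[a:b,c:e]).mean()),1) for a,b,c,e in((138,162,236,262),(180,203,230,250),(188,256,328,345),(192,248,152,182))])
```

```text
mean diff near tape/clamp/driver/spanner [27.7, 18.2, 39.6, 68.9]
```

View pics/top1.png

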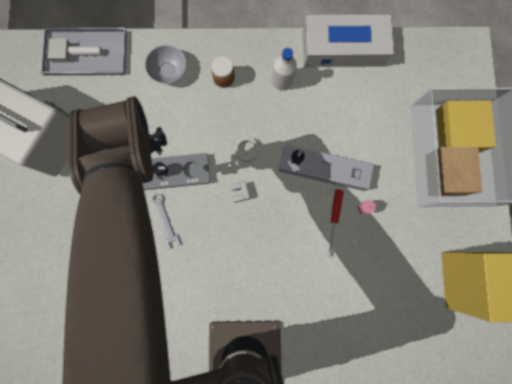

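The top view shows the binding screw in its socket at (298,157). The tape (248,150), clamp (240,191), driver (336,215) and wrench (165,220) are all where they began; the image difference there comes from the arm's moving shadow. Handing in.

Run:
```python
from workcell import env
print(env.hand_in(), env.get_state()["t"])
```

```text
the job is handed in; nothing more can be done
the job is handed in; nothing more can be done
```

I tried all three screws with a 90° clockwise turn at 30 N and handed the job in after about 27 s of the 72 s; no verdict was reported.

- **Binding screw (+y socket):** the wrist moment rose to 0.63 N m. The rib moved only about 27°, ending roughly 15° past the block's line, which fits a bind at 0.2 rad plus nut play. I left it in its socket; the head measured within 2 mm of where it began.
- **Free screws (middle and -y sockets):** both turned about 90° with a moment near 0.05 N m, and the rib stayed fixed relative to the jaws. The middle one went into pocket 1 first, then the -y one into pocket 2.
- **Final checks:** both head tops measured 0.072 m high, so the nuts stand on the pocket floors. The heads sat about 4 mm and 3 mm from the pocket centres. The gripper was open and about 10 cm clear above the rack.
- **Bystanders:** tape, clamp, screwdriver and wrench all looked unmoved in the last top view. A simple image-difference check there was inconclusive because the arm's shadow had moved.
- **Disagreement:** off-centre wrist views gave rib headings of -11° and -17° for the binding screw, against -29° when it was centred. An enlarged crop showed clearly that the rib had turned, so I trusted the centred view.

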